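# Hold the candling lamp's spring shutter at half travel

### The job

The shutter of the candling lamp has no scale: take its upright grip and draw it open against its spring until you feel the open stop, then ease it back, without letting it snap, to half of its travel, so that light comes only from under the orange. Finish while still holding it there with the arm; let nothing else hold it. Leave the orange on its seat and the apple, beaker and spoon where they are.

Things in the scene. Friction and masses are not known exactly. Their poses are not given: they have to be found in the camera images.
- lamp: White candling lamp fixed to the table, case 150 (its x) by 300 mm (its y), deck 90 mm high. Origin: centre of underside; z up; +y is the way the shutter opens. On the deck: shutter between rails (x = +-39 mm, tops 98 mm above the table); cover glass at the -y end (top 102 mm); spring tube along the +x edge (x = 59, y = -140 to -5, top 109 mm)
- shutter (a joint): Sliding dark steel shutter. Value in m: 0 shut, growing as it slides to the lamp's +y. Its full travel is not marked and has to be felt: between 60 and 100 mm, to a hard stop. The spring pushes back with about 3 N when shut, rising evenly to about 10 N at the stop, where the force jumps. If let go it snaps shut
- grip (a point): Centre of the shutter's grip, an upright black block 12 mm thick (lamp's y), 32 mm wide (lamp's x), 51 mm tall (95 to 146 mm above the table); shut, this point lies at x 0, y 8, z 120 mm in the lamp's frame; it moves with the shutter, away from the orange (108 mm between centres when shut). On both y sides of it is only the flat plate and, at the stop, a low bar (top 96 mm above the table)
- orange: Orange, 62 mm across, 61 mm tall, loose in a low rubber ring (5 mm high) on the cover glass; origin at its underside
- seat (a point): Centre of the ring-shaped rubber seat on the cover glass (fixed to the lamp, 102 mm above the table), where the orange sits
- apple: Red apple, 72 mm across, 63 mm tall, loose on the table behind the lamp; origin at its underside
- beaker: Clear glass beaker, 68 mm across, 85 mm tall, loose on the table behind the lamp; origin at its underside
- spoon: Steel spoon, 170 mm long, loose on the table on the robot's side of the lamp; origin at its underside
Things that resemble listed ones, but are neither listed nor needed, are in the scene too. Of the things that look like the spoon, the smallest one is meant.

How it is judged (in metres and radians):
On the way:
1. the shutter is drawn fully open, up to its stop (value of joint shutter above 0.076 m), for 0.1 s.
At the end, for the whole second after the job is handed in: The robot itself, and nothing else, holds the shutter still at half of its travel (within 6 mm) against its spring, after having drawn it to its open stop; the orange still sits upright in its ring (within 12 mm) and apple, beaker and spoon have not moved 20 mm (value of joint shutter between 0.034 and 0.046 m and velocity of joint shutter between -0.01 and 0.01 m/s and (contact force between shutter and the fingers above 3 N or contact force between shutter and the arm above 3 N) and contact force between shutter and orange below 0.3 N and contact force between shutter and apple below 0.3 N and contact force between shutter and beaker below 0.3 N and contact force between shutter and spoon below 0.3 N and distance between orange and seat below 0.012 m and angle between orange's own z axis and vertical below 0.3 rad and distance of each of apple, beaker, spoon from where it was at the start of the episode below 0.02 m); the arm keeps its last pose, push and grip.
It fails at once if the shutter snaps back (faster than 0.3 m/s towards shut) (velocity of joint shutter below -0.3 m/s).
It fails at once if the orange is knocked off its seat (distance between orange and seat above 0.02 m).
It fails at once if apple, beaker or spoon is pushed away (distance of any of apple, beaker, spoon from where it was at the start of the episode above 0.03 m).
It also fails if it takes over 35 s, if anything falls off the work surface, if the arm or the gripper's body presses on something with over 40 N, if the wrist force passes 120 N, or if a joint passes its speed limit or range.

### The arm

A 6-joint arm with a two-finger parallel gripper is mounted at the origin on the work surface. World frame = base frame: x ahead of the robot, y to its left, z up, the work surface at z = 0. Lengths are in mm, angles in rad, forces in N, time in s.
With the tool pointing down it reaches from about 350 to 975 mm from the base axis. Payload 7.1 kg.
Tool frame: the origin (TCP) lies midway between the tips of the shut fingers; the grasp point (between the pads) lies 19 mm behind it; z points along the fingers, y is the direction in which the jaws open and shut (so a half turn about z gives the same grasp; the last joint's range is limited). The gripper opens to 88 mm and grips with 3 to 60 N. Pads are 20 mm wide; open, the fingers measure 115 mm over their backs; the gripper's body (75 mm by 178 mm) begins 61 mm behind the grasp point.
Start: joints at [-1.275, 0.423, 1.63, -0, 1.089, -0.019], TCP at [193.534, -594.264, 222.675] pointing down, gripper open.
Joint ranges: [-3, 3], [-0.9, 2.11], [0.09, 2.58], [-1.31, 4.45], [0.11, 2.69], [-2.54, 2.54]. Speed limits (rad/s): [2.39, 2.39, 3.01, 3.14, 3.14, 3.14].

### API

Orientations are given as a rotation vector (axis times angle).
In Python, from cell import telemetry, capture, camera_params, job_done gives the robot as it stands. The module is installed in compiled form; this text tells all that it offers.
- The arm moves only by the tool carry_out, never from a script. Its argument "deltas" is a list of rows, each a list of 3 entries, a list of its own where there are three numbers: the shift along the tool's x, y, z in cm, then the turn, a rotation vector about the tool's x, y, z in rad, then the opening, from 0 (shut) to 1 (fully open). In form: [[[x, y, z], [ax, ay, az], claw], ...]. A call has 1 to 5 rows; each row is the pose to reach, as a shift and turn from the pose measured when the call began, along the tool's axes at that moment; what a row does not reach only later rows make up. A row lasts 1/10 s, in which the tool goes at most 50 mm and 8.59 degrees, less where a joint would pass 70% of its speed; a pose out of reach is approached as far as the arm can. A call with a gripper value outside its range is refused whole. The fingers move at their own pace and stop on an object; "newtons" is the grip in N (left out, the last holds). Time passes only in rows, so rows that repeat a pose let the fingers close. It gives the time, the measured TCP pose, the force and the opening at its end, in the units of the state.
- telemetry.sense(): the state, without advancing time (a new reading comes with each control period).
- capture(name): name is "scene" or "top"; returns (picture, depth): 420x560x3 uint8, red, green, blue; 420x560 float32, mm along the optical axis (not along the pixel's ray), 0 where there is no reading.
- camera_params(name): a dict with "fx", "fy", "cx", "cy" (pixels), "rvec" (rotation vector, rad) and "tvec" (3), from world to camera coordinates, as OpenCV has them. Camera axes: x right, y down, z forward; pixel columns grow to the right and rows downward; lengths in mm; the calibration is good to about 2 mm. A picture is of the moment at which its call begins. camera_params takes no time and is no camera call.
- job_done(): hands the job in, once; it reports no verdict.
The state is a dict: "clock": time; "joints": joint angles; "qvel": joint speeds; "tau": joint torques, N m; "tool_pos": TCP position; "tool_rot": TCP orientation; "force": force on the tool from outside, world axes, zero at the start; "ft_torque": the same for the moment, N m; "grip_width": finger opening in mm.
Only numpy, scipy, OpenCV 4.12 (cv2) and the standard library are available. Lean on these libraries where they do the work, as an engineer would, in place of code of your own. Each camera call takes 0.05 s, during which the arm holds its last target. There are 200 camera calls.

## Working session

There is one attempt and no reset: what is moved stays moved. The work goes in short steps, Python scripts to look and compute and a tool call to move; the robot and the scene stay as the last step left them, time stands still between calls to the robot, and variables do not carry over. Pictures are saved under pics/ and viewed, about 8 in all and at most 12, crops included, and the job is handed in when it is done.

Besides the shell and the picture viewer there is one more tool, called after ">>>" as a command line: name --argument value ..., lists and objects as JSON in quotes. carry_out: Moves the arm, as the interface text tells. Its arguments: {"type":"object","properties":{"deltas":{"type":"array"},"newtons":{"type":"number"}},"required":["deltas"]}

```bash
mkdir -p pics; cat > h.py <<'E'
import numpy as np, cv2
from cell import telemetry, capture, camera_params, job_done
def cam(n):
    p=camera_params(n);K=np.array([[p['fx'],0,p['cx']],[0,p['fy'],p['cy']],[0,0,1.]])
    R=cv2.Rodrigues(np.array(p['rvec'],float))[0];return K,R,np.array(p['tvec'],float).ravel()
def world(n,d):
    K,R,t=cam(n);v,u=np.mgrid[:d.shape[0],:d.shape[1]]
    c=np.stack([(u-K[0,2])/K[0,0]*d,(v-K[1,2])/K[1,1]*d,d],-1)
    return (c-t)@R
E
python3 - <<'E'
from h import *
for n in('scene','top'):
    p,d=capture(n);cv2.imwrite(f'pics/{n}0.png',p[...,::-1]);np.savez(n+'0',p=p,d=d);K,R,t=cam(n);print(n,-R.T@t,R[2])
print(telemetry.sense())
E
```

```text
scene [1170.63423421 -406.05923616 1252.08236789] [-0.47590695  0.26817808 -0.83761154]
top [ 331.97131508   -9.75796515 1130.04089722] [ 0.15559022  0.00135754 -0.98782075]
{'clock': 0.1, 'joints': array([-1.27499520e+00,  4.23748239e-01,  1.63055921e+00, -2.48427630e-05,
        1.08860539e+00, -1.89686397e-02]), 'qvel': array([-0.00029673, -0.00320596, -0.00239833,  0.00151807, -0.00017266,
       -0.00203739]), 'tau': array([ 3.01879454e-04, -5.45614707e+01, -2.74323481e+01,  6.45539956e-02,
        1.88339112e-02, -3.24895575e-05]), 'tool_pos': array([ 193.39685998, -593.82680525,  222.0108952 ]), 'tool_rot': array([-3.10147301e+00, -4.92213925e-01,  3.20223651e-04]), 'force': array([0.65658976, 0.45946705, 0.76297364]), 'ft_torque': array([ 0.0331328 , -0.00550151, -0.01362783]), 'grip_width': 87.92605417821187}
```

View pics/scene0.png

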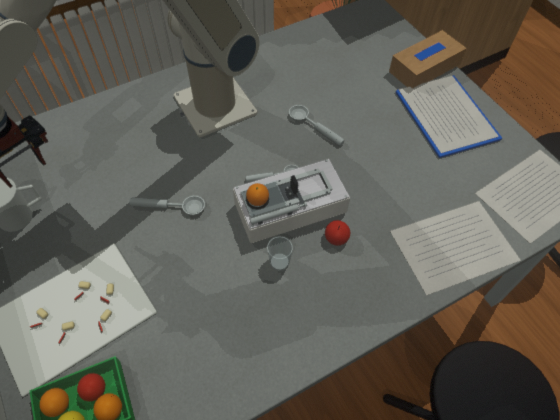

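View pics/top0.png

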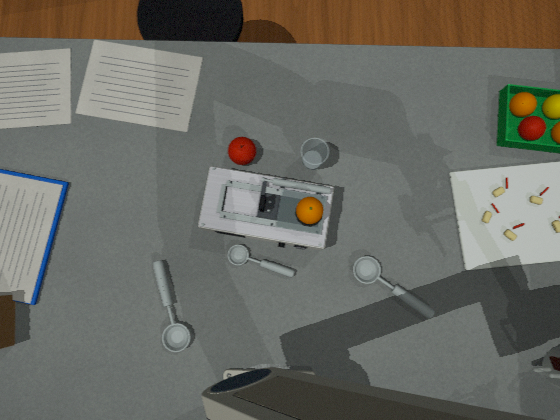

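The top view shows the lamp at about (267,208): orange at (309,211), dark grip at (267,203), spring tube on the upper edge, apple (242,151), beaker (315,153). The smallest spoon is the one beside the lamp, from (238,254) to (293,272). There are two larger decoys at (170,305) and (390,285). The loose oranges and apple in the green box are also decoys. Next I measure the lamp and take a close crop.

```bash
python3 - <<'E'
from h import *
f=np.load('top0.npz');p,d=f['p'],f['d'];W=world('top',d)
roi=np.zeros(d.shape,bool);roi[160:260,190:345]=1
z=W[...,2]
m=roi&(z>84)&(z<96)
P=W[m][:,:2].astype(np.float32);r=cv2.minAreaRect(P);print('deck',m.sum(),r,cv2.boxPoints(r).tolist())
hsv=cv2.cvtColor(p,cv2.COLOR_RGB2HSV)
o=roi&(hsv[...,0]<20)&(hsv[...,1]>150)&(z>100);Q=W[o];print('orange',o.sum(),np.median(Q,0),Q.min(0),Q.max(0))
g=roi&(hsv[...,2]<70)&(z>125)&(z<155)&~o;Q=W[g];print('grip',g.sum(),Q.mean(0),Q.min(0),Q.max(0))
f2=np.load('scene0.npz');W2=world('scene',f2['d']);h2=cv2.cvtColor(f2['p'],cv2.COLOR_RGB2HSV);z2=W2[...,2]
r2=np.zeros(z2.shape,bool);r2[160:240,230:350]=1
g=r2&(h2[...,2]<80)&(z2>115)&(z2<155);Q=W2[g];print('grip2',g.sum(),Q.mean(0),Q.min(0),Q.max(0))
o=r2&(h2[...,0]<20)&(h2[...,1]>150)&(z2>100);Q=W2[o];print('orange2',Q.min(0),Q.max(0))
m=r2&(z2>84)&(z2<96);r=cv2.minAreaRect(W2[m][:,:2].astype(np.float32));print('deck2',r)
# spoon, objects heights
for n,(a,b,c,e) in dict(spoon=(240,280,225,300),beaker=(135,170,298,332),apple=(132,168,225,260)).items():
    s=W[a:b,c:e].reshape(-1,3);s=s[s[:,2]>8];print(n,s.min(0),s.max(0))
a=cv2.resize(p[155:285,185:345],None,fx=4,fy=4,interpolation=2);cv2.imwrite('pics/c0.png',a[...,::-1])
E
```

```text
deck 4698 ((517.6717529296875, 11.95391845703125), (297.4765930175781, 206.21697998046875), 81.89551544189453) [[394.6241149902344, -120.76277160644531], [598.7815551757812, -149.83497619628906], [640.7193603515625, 144.6706085205078], [436.56195068359375, 173.74281311035156]]
orange 578 [472.45985299 -81.0089689  150.03204023] [ 331.97131508 -114.45609273  101.60072743] [ 504.83064821   -9.75796515 1130.04089722]
grip 83 [490.04693286  22.5860044  142.36496388] [474.94746379  16.08537406 126.87318457] [506.08799455  29.06043932 147.58907793]
grip2 97 [496.81152922   9.13174893 135.60489119] [ 476.21920115 -112.14252686  115.76625685] [509.52720969  29.40789414 151.28407658]
orange2 [ 455.53175395 -406.05923616  123.50739857] [1170.63423421  -56.03383277 1252.08236789]
deck2 ((521.701904296875, 11.20562744140625), (299.6336364746094, 209.98782348632812), 81.69273376464844)
spoon [329.46257588 -65.49669775   8.0094052 ] [ 415.38191614  109.48285847 1130.04089722]
beaker [ 331.97131508 -130.13896219    8.11397395] [ 657.94465872   -9.75796515 1130.04089722]
apple [331.97131508  -9.75796515  23.24891089] [ 669.59611683  117.41662916 1130.04089722]
```

View pics/c0.png

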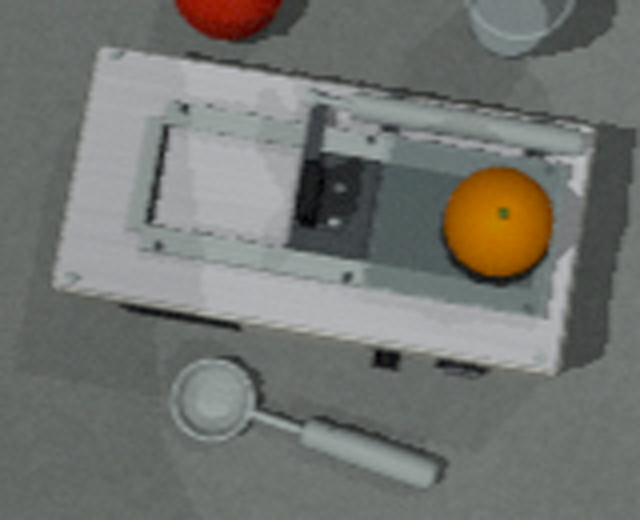

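The crop shows the dark grip at crop (320,190), i.e. image (265,202), with the orange to its right. To its left is only plate and the stop bar. The measurements agree with the description:
- Grip top is at z≈147 (146 expected), centred at about (490.5, 22.6).
- Deck length is 297 mm (300 expected).
- Lamp +y lies at about 81.7° in world.
- Grip to orange is 105 mm (108 expected).

I'll travel high first.

>>> carry_out --deltas '[[[47.3,-49.4,-2],[0,0,0.46],1],[[47.3,-49.4,-2],[0,0,0.46],1],[[47.3,-49.4,-2],[0,0,0.46],1],[[47.3,-49.4,-2],[0,0,0.46],1],[[47.3,-49.4,-2],[0,0,0.46],1]]' --newtons 50

```text
clock: 0.6
tool_pos: [301.9, -367.6, 229.8]
tool_rot: [-3.132, 0.23, 0.001]
force: [0.6, 0.4, 0.6]
grip_width: 87.6
```

```bash
cat > go.py <<'E'
import sys; from h import *
s=telemetry.sense();R=cv2.Rodrigues(np.array(s['tool_rot']))[0]
T=np.array([float(a) for a in sys.argv[1:4]]);a=np.radians(81.7)
y=-np.array([np.cos(a),np.sin(a),0]);z=np.array([0,0,-1.]);x=np.cross(y,z);Rt=np.stack([x,y,z],1)
print('t',s['clock'],'pos',s['tool_pos'],'F',s['force'],'w',s['grip_width'],'q',s['joints'])
print('cm',R.T@(T-s['tool_pos'])/10,'turn',cv2.Rodrigues(R.T@Rt)[0].ravel())
E
python3 go.py 490.5 22.6 235
```

```text
t 0.6 pos [ 301.93316695 -367.59624538  229.77865142] F [0.5501519  0.42503316 0.56468587] w 87.57090349279052 q [-9.08555547e-01  1.93756643e-01  1.94329636e+00  6.87489705e-04
  1.00619879e+00  8.08261067e-01]
cm [ 12.96295245 -41.35361296  -0.46774751] turn [-0.00156627  0.00079782 -0.0015263 ]
```

>>> carry_out --deltas '[[[13,-41.4,-0.5],[0,0,0],1],[[13,-41.4,-0.5],[0,0,0],1],[[13,-41.4,-0.5],[0,0,0],1],[[13,-41.4,-0.5],[0,0,0],1],[[13,-41.4,-0.5],[0,0,0],1]]'

```text
clock: 1.1
tool_pos: [410.6, -142.4, 233.1]
tool_rot: [-3.132, 0.23, 0.001]
force: [0.8, -0.7, 0.1]
grip_width: 88.1
```

```bash
python3 go.py 490.5 22.6 235
```

```text
t 1.1 pos [ 410.5726329  -142.39461626  233.12869421] F [ 0.77181109 -0.66114186  0.08026006] w 88.10267281339671 q [-3.62215539e-01  1.23910957e-01  2.02097415e+00  1.65256057e-03
  9.97622372e-01  1.35426797e+00]
cm [  5.49701126 -17.49020595  -0.16326359] turn [-0.00155242  0.00059461 -0.00172168]
```

>>> carry_out --deltas '[[[5.5,-17.5,-0.2],[0,0,0],1],[[5.5,-17.5,-0.2],[0,0,0],1],[[5.5,-17.5,-0.2],[0,0,0],1],[[5.5,-17.5,-0.2],[0,0,0],1],[[5.5,-17.5,-0.2],[0,0,0],1]]'

```text
clock: 1.6
tool_pos: [492.1, 26.1, 235.3]
tool_rot: [-3.131, 0.223, -0.0]
force: [0.2, -0.7, -0.1]
grip_width: 87.9
```

```bash
python3 go.py 490.5 22.6 106; python3 - <<'E'
from h import *
p,d=capture('scene');cv2.imwrite('pics/s1.png',cv2.resize(p[100:270,200:380],None,fx=4,fy=3.5)[...,::-1])
E
```

```text
t 1.6 pos [492.05130122  26.06954919 235.30492111] F [ 0.16218684 -0.7449312  -0.10070505] w 87.85451190618964 q [0.02733222 0.21154022 1.90518152 0.00269376 1.0243287  1.73898985]
cm [-0.1062796   0.39596233 12.92957802] turn [-0.00236042 -0.00014451  0.00260178]
```

View pics/s1.png

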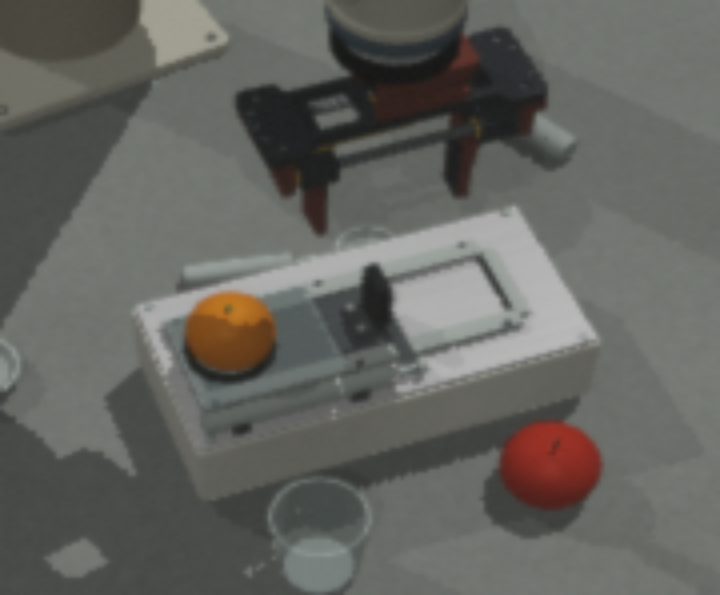

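The gripper hangs over the lamp with its jaws along the lamp's long axis, the grip block (crop 375,295) between the fingers and the orange clear. Next I descend in two stages.

>>> carry_out --deltas '[[[-0.1,0.4,3],[0,0,0],1],[[-0.1,0.4,6],[0,0,0],1],[[-0.1,0.4,8],[0,0,0],1],[[-0.1,0.4,8],[0,0,0],1],[[-0.1,0.4,8],[0,0,0],1]]'

```text
clock: 2.15
tool_pos: [488.8, 19.9, 155.1]
tool_rot: [-3.132, 0.226, 0.003]
force: [-0.1, 0.9, 0.4]
grip_width: 88.0
```

```bash
python3 go.py 490.5 22.6 107
```

```text
t 2.15 pos [488.79521068  19.85841725 155.11416137] F [-0.08599578  0.90291927  0.36668613] w 87.9847603456659 q [1.53529409e-02 3.25497738e-01 1.97548986e+00 1.95552619e-03
 8.42561959e-01 1.72880630e+00]
cm [ 0.13978962 -0.29033929  4.81145644] turn [-0.00112976  0.00216323  0.00090236]
```

>>> carry_out --deltas '[[[0.1,-0.3,2],[0,0,0],1],[[0.1,-0.3,3.5],[0,0,0],1],[[0.1,-0.3,4.8],[0,0,0],1],[[0.1,-0.3,4.8],[0,0,0],1],[[0.1,-0.3,4.8],[0,0,0],1]]'

```text
clock: 2.65
tool_pos: [490.5, 22.6, 107.7]
tool_rot: [-3.132, 0.226, 0.002]
force: [0.7, -0.2, 0.2]
grip_width: 87.9
```

```bash
python3 go.py 490.5 22.6 107; python3 - <<'E'
from h import *
p,d=capture('scene');cv2.imwrite('pics/s2.png',cv2.resize(p[100:270,200:380],None,fx=4,fy=3.5)[...,::-1])
E
```

```text
t 2.65 pos [490.51733966  22.55501544 107.73414367] F [ 0.6520944  -0.18078012  0.15528521] w 87.88654663971758 q [0.0208257  0.40861142 1.9982806  0.00209494 0.73603068 1.73423771]
cm [-0.00224907 -0.00411684  0.07342279] turn [-0.00116853  0.00154231  0.00069307]
```

View pics/s2.png

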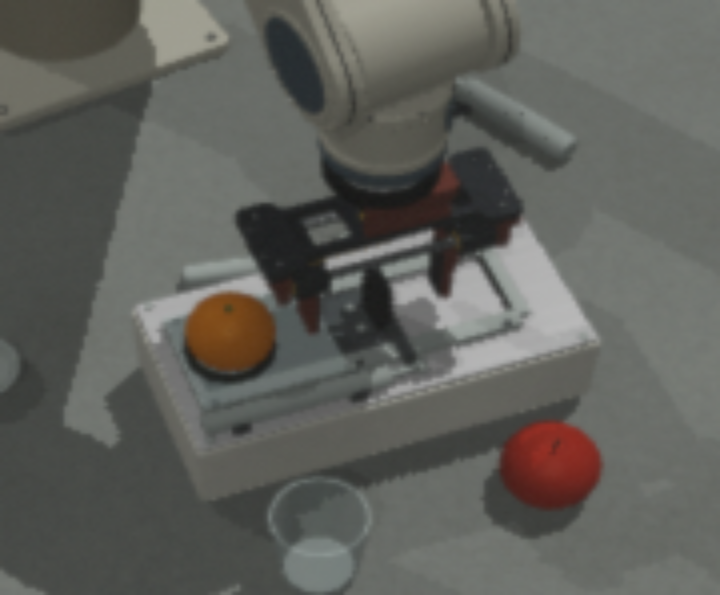

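The grip block (crop 375,295) sits between the open fingers at (310,310) and (443,270), with the orange untouched. I close the fingers now.

>>> carry_out --deltas '[[[0,0,0],[0,0,0],0],[[0,0,0],[0,0,0],0],[[0,0,0],[0,0,0],0],[[0,0,0],[0,0,0],0],[[0,0,0],[0,0,0],0]]' --newtons 50

```text
clock: 3.2
tool_pos: [490.7, 22.6, 108.0]
tool_rot: [-3.132, 0.226, 0.001]
force: [-0.2, -0.4, -0.6]
grip_width: 51.3
```

>>> carry_out --deltas '[[[0,0,0],[0,0,0],0],[[0,0,0],[0,0,0],0],[[0,0,0],[0,0,0],0],[[0,0,0],[0,0,0],0],[[0,0,0],[0,0,0],0]]'

```text
clock: 3.7
tool_pos: [490.9, 23.6, 108.0]
tool_rot: [-3.13, 0.228, 0.001]
force: [1.2, 16.5, -3.2]
grip_width: 11.7
```

```bash
python3 go.py 490.5 22.6 107.7
```

```text
t 3.7 pos [490.89687605  23.59921441 108.01399003] F [ 1.20974493 16.49993599 -3.22005178] w 11.707156067765538 q [0.02177865 0.40820081 1.99799278 0.00482889 0.73564097 1.73432852]
cm [-0.02477416  0.10471431  0.0310878 ] turn [-0.00315625  0.00077108 -0.00047176]
```

Closed on the block (11.7 mm against 12 mm). The +16 N shows that the shutter is at its shut stop, so this pose is the zero. Now I draw it open, along tool −y.

>>> carry_out --deltas '[[[0,-1,0],[0,0,0],0],[[0,-2,0],[0,0,0],0],[[0,-3,0],[0,0,0],0],[[0,-3,0],[0,0,0],0],[[0,-3,0],[0,0,0],0]]'

```text
clock: 4.2
tool_pos: [495.3, 53.3, 108.0]
tool_rot: [-3.131, 0.226, 0.001]
force: [1.0, -5.2, -1.1]
grip_width: 11.6
```

>>> carry_out --deltas '[[[0,-1,0],[0,0,0],0],[[0,-2,0],[0,0,0],0],[[0,-2.5,0],[0,0,0],0],[[0,-2.5,0],[0,0,0],0],[[0,-2.5,0],[0,0,0],0]]'

```text
clock: 4.7
tool_pos: [498.9, 77.5, 108.0]
tool_rot: [-3.132, 0.225, 0.001]
force: [0.6, -7.4, -0.7]
grip_width: 11.8
```

```bash
python3 go.py 490.9 23.6 108
```

```text
t 4.7 pos [498.88850436  77.5409896  108.00501561] F [ 0.56315928 -7.43551902 -0.67966581] w 11.792261107240229 q [1.29828262e-01 4.23886531e-01 1.96914087e+00 1.89916560e-03
 7.48932444e-01 1.84291866e+00]
cm [-0.0182316   5.45289837 -0.00573496] turn [-0.00114564  0.00070262  0.00117704]
```

>>> carry_out --deltas '[[[0,-0.5,0],[0,0,0],0],[[0,-1,0],[0,0,0],0],[[0,-1.5,0],[0,0,0],0],[[0,-1.5,0],[0,0,0],0],[[0,-1.5,0],[0,0,0],0]]'

```text
clock: 5.2
tool_pos: [501.0, 91.7, 108.0]
tool_rot: [3.133, -0.225, -0.001]
force: [0.7, -9.1, 0.7]
grip_width: 11.5
```

>>> carry_out --deltas '[[[0,-0.3,0],[0,0,0],0],[[0,-0.5,0],[0,0,0],0],[[0,-0.5,0],[0,0,0],0]]'

```text
clock: 5.5
tool_pos: [501.6, 96.0, 108.0]
tool_rot: [3.132, -0.225, -0.002]
force: [0.3, -9.0, 0.9]
grip_width: 11.9
```

>>> carry_out --deltas '[[[0,-0.2,0],[0,0,0],0],[[0,-0.3,0],[0,0,0],0],[[0,-0.3,0],[0,0,0],0]]'

```text
clock: 5.8
tool_pos: [501.9, 98.2, 108.0]
tool_rot: [3.131, -0.226, -0.002]
force: [-0.1, -9.6, 0.8]
grip_width: 11.4
```

>>> carry_out --deltas '[[[0,-0.3,0],[0,0,0],0],[[0,-0.3,0],[0,0,0],0],[[0,-0.3,0],[0,0,0],0]]'

```text
clock: 6.1
tool_pos: [502.3, 100.4, 108.0]
tool_rot: [3.13, -0.226, -0.002]
force: [0.0, -9.4, 0.9]
grip_width: 11.8
```

>>> carry_out --deltas '[[[0,-0.3,0],[0,0,0],0],[[0,-0.3,0],[0,0,0],0],[[0,-0.3,0],[0,0,0],0]]'

```text
clock: 6.4
tool_pos: [502.6, 102.7, 108.0]
tool_rot: [3.13, -0.226, -0.002]
force: [-1.0, -9.9, 1.1]
grip_width: 11.7
```

>>> carry_out --deltas '[[[0,-0.3,0],[0,0,0],0],[[0,-0.3,0],[0,0,0],0],[[0,-0.3,0],[0,0,0],0]]'

```text
clock: 6.7
tool_pos: [502.6, 103.2, 108.0]
tool_rot: [3.126, -0.226, -0.004]
force: [-0.2, -21.2, 1.9]
grip_width: 11.9
```

>>> carry_out --deltas '[[[0,-0.3,0],[0,0,0],0],[[0,-0.3,0],[0,0,0],0],[[0,-0.3,0],[0,0,0],0]]'

```text
clock: 7.0
tool_pos: [502.6, 103.1, 108.0]
tool_rot: [3.122, -0.225, -0.005]
force: [-0.8, -24.2, 3.2]
grip_width: 12.2
```

Stop felt: at y≈103 the force jumped from 9.9 N to 24 N with no further motion, so travel is about 80 mm. Half travel is TCP ≈ (496.8, 63.3). I ease it back slowly.

>>> carry_out --deltas '[[[0,0.5,0],[0,0,0],0],[[0,1,0],[0,0,0],0],[[0,1.5,0],[0,0,0],0],[[0,2,0],[0,0,0],0],[[0,2,0],[0,0,0],0]]'

```text
clock: 7.5
tool_pos: [499.6, 82.4, 108.0]
tool_rot: [3.122, -0.227, -0.005]
force: [0.1, -8.4, -2.5]
grip_width: 11.7
```

```bash
python3 go.py 496.8 63.3 108
```

```text
t 7.5 pos [499.55853443  82.4461378  107.99379742] F [ 0.1259437  -8.42158286 -2.47085628] w 11.744523932649084 q [ 0.14641338  0.42764224  1.96231531 -0.01512201  0.75743348  1.8733645 ]
cm [0.00398    1.93425693 0.02181068] turn [ 0.01160097  0.00251406 -0.00027456]
```

>>> carry_out --deltas '[[[0,0.5,0],[0.01,0,0],0],[[0,1,0],[0.01,0,0],0],[[0,1.5,0],[0.01,0,0],0],[[0,1.9,0],[0.01,0,0],0],[[0,1.9,0],[0.01,0,0],0]]'

```text
clock: 8.0
tool_pos: [496.6, 62.9, 108.0]
tool_rot: [3.131, -0.228, -0.004]
force: [0.3, -7.3, -3.1]
grip_width: 12.1
```

>>> carry_out --deltas '[[[0,0,0],[0,0,0],0],[[0,0,0],[0,0,0],0],[[0,0,0],[0,0,0],0]]'

```text
clock: 8.3
tool_pos: [496.6, 62.5, 108.0]
tool_rot: [3.131, -0.229, -0.004]
force: [0.7, -7.2, 0.4]
grip_width: 11.6
```

```bash
python3 go.py 496.8 63.3 108; python3 - <<'E'
from h import *
p,d=capture('scene');cv2.imwrite('pics/s3.png',cv2.resize(p[100:270,200:380],None,fx=4,fy=3.5)[...,::-1])
W=world('scene',d);hs=cv2.cvtColor(p,cv2.COLOR_RGB2HSV);f=np.load('scene0.npz');W0=world('scene',f['d']);h0=cv2.cvtColor(f['p'],cv2.COLOR_RGB2HSV)
for n,sl,hr in(('orange',np.s_[170:220,235:280],(5,22)),('apple',np.s_[215:250,320:355],(-1,5))):
    for h,w in((h0,W0),(hs,W)):
        m=(h[sl][...,0]>hr[0])&(h[sl][...,0]<hr[1])&(h[sl][...,1]>150);print(n,m.sum(),np.median(w[sl][m],0))
E
```

```text
t 8.3 pos [496.63677877  62.51676881 108.00117647] F [ 0.72003574 -7.21934277  0.43186191] w 11.622097083065215 q [ 0.10253172  0.41977888  1.97674292 -0.0025804   0.74790521  1.82115822]
cm [ 4.75903021e-03 -7.98641408e-02 -8.48538090e-05] turn [ 0.00239642  0.00231542 -0.00107362]
orange 371 [490.15850805 -87.39481227 151.87318025]
orange 361 [489.7288532  -87.82064993 151.30049397]
apple 456 [649.09914037  73.59168612  54.33961933]
apple 457 [648.7360778   72.96136262  54.28417182]
```

View pics/s3.png

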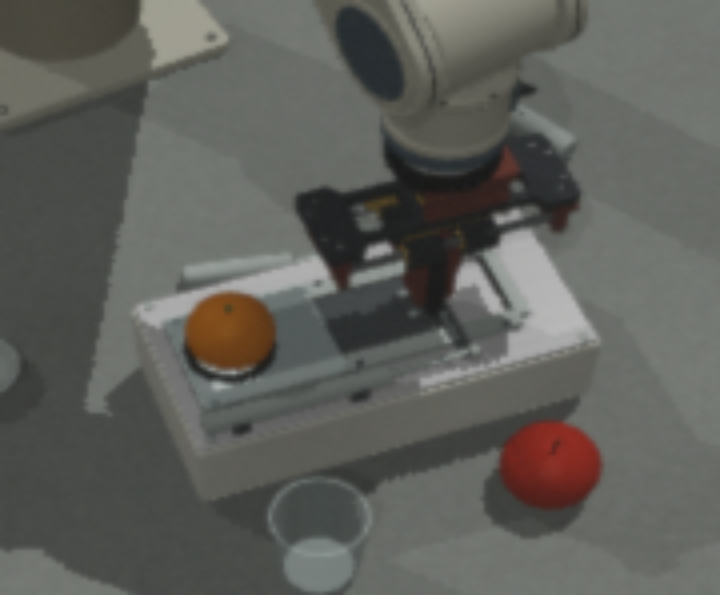

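The shutter is held partway with light only under the orange (bright ring at crop 230,370). Orange and apple are unmoved. I trim by +0.8 mm, settle and check.

>>> carry_out --deltas '[[[0,-0.1,0],[0,0,0],0],[[0,-0.1,0],[0,0,0],0],[[0,-0.1,0],[0,0,0],0],[[0,-0.1,0],[0,0,0],0],[[0,-0.1,0],[0,0,0],0]]'

```text
clock: 8.85
tool_pos: [496.8, 63.2, 108.0]
tool_rot: [3.131, -0.229, -0.004]
force: [-1.0, -6.1, -0.6]
grip_width: 11.8
```

```bash
python3 go.py 496.8 63.3 108 && python3 -c "
from h import *
print(np.abs(telemetry.sense()['qvel']).max()); job_done()"
```

```text
t 8.85 pos [496.7706677   63.2269432  108.01152354] F [-0.95996426 -6.11109199 -0.55474735] w 11.812704989843661 q [ 0.10408794  0.41997652  1.97634054 -0.00299025  0.74798565  1.82313485]
cm [ 0.00184117 -0.0076578   0.00112823] turn [ 0.0026396   0.00212166 -0.00119347]
0.0006960747364259044
the job is handed in; nothing more can be done
```

I drew the shutter open until the stop was felt, eased it back slowly, and handed the job in at 8.85 s with the arm still gripping the shutter at half travel.

- **Stop and travel:** the force rose evenly to about 10 N, then jumped to 24 N with no further motion. That puts the travel at about 80 mm from the shut position, where I gripped it.
- **Final position:** the last check put the tool 0.1 mm from the half-travel point (about 40 mm open). The arm was at rest, and the force on the tool was 6.1 N against about 6.5 N expected from the spring. The hold reading just before that was 7.2 N, which I took as sensor noise.
- **Other things:** camera measurements showed the orange and apple within 1 mm of where they started. In the last picture the beaker looked unmoved. I did not measure the beaker or spoon again at the end, and the arm hid most of the spoon, but nothing went near either of them.

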